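# Clamp a wheel hub in the lacing fixture with its sunken knob

## Robot

A 6-joint arm with a two-finger parallel gripper is mounted at the origin on the work surface. World frame = base frame: x ahead of the robot, y to its left, z up, the work surface at z = 0. Lengths are in m, angles in rad, forces in N, time in s.
With the tool pointing down it reaches from about 0.375 to 0.925 m from the base axis. Payload 5.7 kg.
Tool frame: the origin (TCP) lies midway between the tips of the shut fingers; the grasp point (between the pads) lies 19 mm behind it; z points along the fingers, y is the line along which they close (so a half turn about z gives the same grasp; the last joint's range is limited). The gripper opens to 88 mm and grips with 3 to 60 N. Pads are 20 mm wide; open, the fingers measure 115 mm over their backs; the gripper's body (75 mm by 178 mm) begins 61 mm behind the grasp point.
Start: joints at [0.986, 0.359, 1.51, -0, 1.272, -0.115], TCP at [0.272, 0.535, 0.223] pointing down, gripper open.
Joint ranges: [-2.97, 2.97], [-1.01, 2.36], [0.21, 2.38], [-0.96, 4.11], [0.2, 2.71], [-2.98, 2.98]. Speed limits (rad/s): [2.39, 2.39, 3.14, 3.14, 3.14, 3.14].

## Interface

Orientations are given as a unit quaternion [x, y, z, w].
In Python, from bench import move_ptp, servo_line, goto_joints, move_gripper, sleep, inverse_kinematics, capture, PlanningError, close_job, spot_in, silhouettes, current_clock, current_joint_pos, current_qvel, current_joint_torque, current_position, current_orientation, current_force, current_torque, current_finger_gap, current_grip_force gives the robot as it stands. Calls block until the motion is done:
- move_ptp(position, orientation): joint-space move of the TCP to a pose.
- servo_line(position, orientation=None, rate=0.15, contact_N=None): straight line of the TCP; orientation=None keeps the orientation; rate is the mean speed in m/s. With contact_N (N) it stops when the force on the tool has changed by that much, and returns True; else False.
- goto_joints(angles): joint-space move.
- move_gripper(opening): finger opening in m; the grip force is fixed at half the most; returns when the fingers have stopped.
- sleep(seconds).
- inverse_kinematics(position, orientation): joint angles nearest the present ones, or None.
- capture(name): name is "scene" or "top" or "wrist"; returns a dict with "image" (384x512x3 uint8, blue, green, red), "range_z" (384x512 float32, m along the optical axis (not along the pixel's ray), 0 where there is no reading), "intrinsics" (3x3 intrinsics, pixels), "k1" (the pictures are not rectified: a ray, as slopes to the right and down, at radius r is drawn at 1 + k1 r^2 times it, then the intrinsics apply), "R" (3x3) and "t" (3): a world point X has camera coordinates R X + t. Camera axes: x right, y down, z forward; pixel columns grow to the right and rows downward; lengths in m; the calibration is good to about 2 mm. A picture is of the moment at which its call begins.
A pose or a line that the arm cannot do raises PlanningError and nothing moves.
- close_job(): hands the job in; it is judged then, once.
Trained networks look in the newest picture that a camera, given by its name, has taken for a name from the list of things; names that differ only in an ending like _2 or _b are one class to them, and where a whole thing is asked for, a point or a joint stands for the part that bears it (a point fixed in the world has none). Each returns a list of dicts, best first, with "conf" (0 to 1); they miss things now and then, are a little off and sometimes report something else, mostly with a low value. They report only what shows in the picture. A call takes as long as a camera call. They do not tell look-alikes from the thing itself.
- spot_in(camera, query): "xy" ([column, row] in pixels, amid what is visible of it).
- silhouettes(camera, query): "region" (384x512 bool, what is visible of it) and "xy" ([column, row] in pixels, amid what is visible of it).
Readings, each from a call of its own:
- current_clock(): time.
- current_joint_pos(): joint angles.
- current_qvel(): joint speeds.
- current_joint_torque(): joint torques, N m.
- current_position(): TCP position.
- current_orientation(): TCP orientation.
- current_force(): force on the tool from outside, world axes, zero at the start.
- current_torque(): the same for the moment, N m.
- current_finger_gap(): finger opening in m.
- current_grip_force(): force on a finger pad.
Only numpy, scipy, OpenCV 4.12 (cv2) and the standard library are available. Lean on these libraries where they do the work, as an engineer would, in place of code of your own. Each camera call takes 0.05 s, during which the arm holds its last target. There are 200 camera calls.

## Task

Take the bicycle hub from its wooden tray and lay it on the two rails of the clamping fixture, between the fixed stop and the padded jaw, and let go. Then reach into the well and turn the sunken knob clockwise until the pad holds the hub snugly against the stop, with about 10 newtons and never more than 20. Do not push hard on the walls or floor of the well, and leave everything else on the bench where it is.

Things in the scene. Friction and masses are not known exactly. Their poses are not given: they have to be found in the camera images.
- hub: black bicycle hub of 0.25 kg, lying on its side. Origin at its centre, y along its axle (either way round is the same; it may be rolled about y by any angle). Barrel 26 mm in diameter and 50 mm long (where to grip), two flanges 54 mm in diameter and 4 mm thick at y = +-25 to +-29 mm, steel axle stubs 12 mm in diameter out to y = +-45 mm. At the start its axle is level, 42.2 mm above the bench, and parallel to the tray's y
- hub_tray: fixed wooden tray the hub starts on, 100 x 110 x 10 mm with two low rails along its y (tops 18 mm above the bench) that cradle the flanges. Origin at the centre of its underside
- fixture: fixed clamping fixture: aluminium plate 110 mm (x) by 268 mm (y, -68 to +200 mm) by 12 mm; origin on the bench under the seated hub. Two rails along y carry the hub's flanges: 10 mm wide, inner edges at x = +-16 mm, y = -41 to +49 mm, tops 28 mm above the bench; 16 mm of free depth between them
- stop_top (a point): top edge of the face of the fixed stop, an upright block 50 mm wide and 14 mm thick at the fixture's -y end, 68 mm tall. Its face looks to +y, at y = -45 mm of the fixture
- seat (a point): where the hub's centre is when it lies on the rails with an axle end against the stop: on the fixture's axes, 49.75 mm above the bench, axle along y. At the start the room between stop and pad is 6 to 18 mm more than the hub's 90 mm, all of it on the +y side. The hub may be laid anywhere in that room: the jaw then pushes it along the rails to the stop
- jaw: upright block 44 mm wide, 67 mm tall, its middle about 100 mm towards fixture +y of the seat at the start, which slides to fixture -y. A round sprung pad, 24 mm in diameter, on a brass sleeve in front of it presses on the axle end. The sleeve sticks out 0 to 8 mm more, differently each time, so where the pad meets the hub must be felt. This pose's origin is not on the block: it equals the fixture's at knob angle 0
- turret: fixed round housing, 84 mm in diameter, 44 mm tall, on the fixture's axis at y = +155 mm. Its well is 68 mm in diameter, open at the top, its floor 12 mm above the bench (32 mm deep). Origin on the bench at its axis. The walls and floor stand only a light push (under 15 N)
- knob_top (a point): centre of the top of the black knob in the well, 38 mm above the bench (6 mm below the rim); its x runs along the grip bar. The bar is 32 mm long, 14 mm wide (pinch it across this) and 22 mm tall, on a disc 32 mm in diameter whose top is 16 mm above the bench. From bar to wall are 27 mm on each gripping side: fingers must enter only part open
- knob (a joint): knob angle, rad, growing clockwise from above, 0 to 3; starts at 0.1 to 0.4; at 0 the bar lies along fixture x. Stays where left. Moves the jaw 10 mm per rad. Friction 0.18 N m while turning (held still, it may act either way); pad force F adds 0.010 m x F anticlockwise. Sliding the hub takes 1 to 3 N; once it is at the stop the pad spring gives 3 N per mm. In all 1 to 2.2 rad of turning, maybe two grasps
- grease_jar: closed grey jar, 70 mm across, 75 mm tall; bystander, to be left alone
- nipple_dish: small steel dish, 90 mm across, 28 mm tall; bystander, to be left alone
- spoke_wrench: steel wrench lying flat, 140 mm long; bystander, to be left alone
- driver: screwdriver lying flat; bystander, to be left alone
- spoke_box: long flat white box, 60 x 300 x 35 mm; bystander, to be left alone
- lock_ring: flat steel ring lying on the bench, 48 mm across, 10 mm tall; bystander, to be left alone
- spacer: small aluminium ring, 36 mm across, 16 mm tall; bystander, to be left alone
Not all that is in view belongs to the job. What is shaped like the hub but blue, green or pink is not meant.

How it is judged:
On the way, in this order (a step that is already met when the one before it is completed fails the run):
1. the hub lies on the fixture's rails between stop and pad, let go, not yet clamped (x of hub in the frame of seat between -0.004 and 0.004 m and z of hub in the frame of seat between -0.004 and 0.004 m and angle between the y axis of hub and the y axis of seat, either way round below 0.08 rad and contact force between the fingers and hub below 0.1 N and y of hub in the frame of seat between -0.003 and 0.018 m and contact force between jaw and hub below 2 N), for 0.2 s.
2. the pad presses the hub against the stop with 5 to 15 N (contact force between jaw and hub between 5 and 15 N), for 0.2 s.
At the end, for the whole second after the job is handed in: The hub lies on the rails against the stop (centre within 4 mm across and in height and 3 mm along of the seat, axle within 0.08 rad), at rest, the pad pressing on it with 5 to 15 N, and the knob is still (all of step 2 and x of hub in the frame of seat between -0.004 and 0.004 m and z of hub in the frame of seat between -0.004 and 0.004 m and angle between the y axis of hub and the y axis of seat, either way round below 0.08 rad and contact force between the fingers and hub below 0.1 N and y of hub in the frame of seat between -0.003 and 0.003 m and linear speed of hub below 0.01 m/s and velocity of joint knob between -0.05 and 0.05 rad/s); the robot touches nothing.
It fails at once if the hub is clamped with more than 20 N (contact force between jaw and hub above 20 N).
It fails at once if the walls or floor of the well are pushed with more than 15 N (contact force between any of the fingers, the arm and turret above 15 N).
It fails at once if a bystander is moved by more than 20 mm (distance of any of grease_jar, nipple_dish, spoke_wrench, driver, spoke_box, lock_ring, spacer from where it was at the start of the episode above 0.02 m).
It also fails if it takes over 72 s, if anything falls off the work surface, if the arm or the gripper's body presses on something with over 40 N, if the wrist force passes 120 N, or if a joint passes its speed limit or range.

## Working session

There is one attempt and no reset: what is moved stays moved. The work goes in short steps, each a Python script; the robot and the scene stay as the last script left them, time stands still between calls to the robot, and variables do not carry over. Pictures are saved under pics/ and viewed, at most 10 in all, crops included, and the job is handed in when it is done.

```bash
mkdir -p pics; ls
cat > h.py <<'E'
import numpy as np, cv2
from bench import *
def ray(c,uv):
    K=c["intrinsics"];k=c["k1"]
    d=np.array([(uv[0]-K[0,2])/K[0,0],(uv[1]-K[1,2])/K[1,1]]);s=d.copy()
    for _ in range(20): s=d/(1+k*(s@s))
    return np.array([s[0],s[1],1.0])
def w(c,uv,z=None):
    """world point of pixel; at world height z if given, else by depth"""
    r=ray(c,uv);R=np.array(c["R"]);t=np.array(c["t"]);o=-R.T@t;d=R.T@r
    if z is not None: return o+d*(z-o[2])/d[2]
    return o+d*c["range_z"][int(round(uv[1])),int(round(uv[0]))]
def cloud(c,mask=None):
    R=np.array(c["R"]);t=np.array(c["t"]);K=c["intrinsics"]
    v,u=np.nonzero((c["range_z"]>0)&(mask if mask is not None else True))
    d=np.stack([(u-K[0,2])/K[0,0],(v-K[1,2])/K[1,1]],1);s=d.copy()
    for _ in range(20): s=d/(1+c["k1"]*(s**2).sum(1,keepdims=True))
    p=np.c_[s,np.ones(len(s))]*c["range_z"][v,u][:,None]
    return (p-t)@R, u, v
def px(c,X):
    p=np.array(c["R"])@np.array(X)+np.array(c["t"]);s=p[:2]/p[2];s=s*(1+c["k1"]*(s@s));K=c["intrinsics"]
    return np.array([K[0,0]*s[0]+K[0,2],K[1,1]*s[1]+K[1,2]])
E
python3 - <<'E'
from h import *
print(current_clock())
for n in("top","scene"):
    c=capture(n);cv2.imwrite(f"pics/{n}1.png",c["image"])
    print(n,(-np.array(c["R"]).T@c["t"]).round(3),c["intrinsics"][0,0],c["k1"])
    for q in("hub","hub_tray","fixture","jaw","turret","knob_top","knob","stop_top"):
        try: L=spot_in(n,q)
        except Exception as e: print(q,e);continue
        print(q,[(round(d["conf"],2),np.round(d["xy"]).tolist(),w(c,d["xy"]).round(3).tolist()) for d in L[:5]])
E
```

```text
pics
0.0
top [ 0.493 -0.044  1.337] 354.8277153120163 -0.07387953052507903
hub [(0.63, [338.0, 238.0], [0.412, -0.304, 0.038]), (0.6, [303.0, 194.0], [0.571, -0.176, 0.041]), (0.56, [341.0, 197.0], [0.559, -0.311, 0.052]), (0.48, [370.0, 205.0], [0.531, -0.432, -0.001]), (0.46, [370.0, 230.0], [0.441, -0.42, 0.04])]
hub_tray [(0.84, [337.0, 201.0], [0.544, -0.297, 0.046])]
fixture [(0.73, [242.0, 214.0], [0.498, 0.05, 0.015])]
jaw [(0.58, [239.0, 213.0], [0.501, 0.058, 0.061])]
turret [(0.54, [210.0, 212.0], [0.504, 0.168, 0.011])]
knob_top [(0.5, [213.0, 210.0], [0.511, 0.154, 0.039])]
knob []
stop_top [(0.94, [242.0, 212.0], [0.503, 0.048, 0.011]), (0.66, [161.0, 244.0], [0.38, 0.356, 0.001]), (0.2, [203.0, 138.0], [0.779, 0.197, 0.034])]
scene [ 1.271 -0.509  0.625] 375.62866623449804 -0.051917019815560544
hub [(0.67, [147.0, 211.0], [0.416, -0.306, 0.034]), (0.63, [162.0, 237.0], [0.568, -0.32, 0.055]), (0.59, [99.0, 234.0], [0.45, -0.44, 0.039]), (0.58, [322.0, 152.0], [0.375, 0.362, 0.008]), (0.56, [217.0, 227.0], [0.598, -0.187, 0.047])]
hub_tray [(0.58, [168.0, 254.0], [0.584, -0.318, 0.013])]
fixture [(0.87, [276.0, 192.0], [0.504, 0.061, 0.011])]
jaw [(0.81, [283.0, 180.0], [0.514, 0.08, 0.051]), (0.3, [276.0, 194.0], [0.528, 0.042, 0.024])]
turret [(0.7, [303.0, 180.0], [0.537, 0.136, 0.044])]
knob_top [(0.45, [297.0, 180.0], [0.528, 0.12, 0.045])]
knob [(0.38, [298.0, 177.0], [0.508, 0.143, 0.037])]
stop_top [(0.8, [276.0, 194.0], [0.531, 0.043, 0.022]), (0.7, [322.0, 151.0], [0.376, 0.363, 0.009])]
```

Run:
```python
import cv2
a=cv2.imread("pics/top1.png");cv2.imwrite("pics/t2.png",cv2.resize(a[100:280,140:400],None,fx=3,fy=3,interpolation=cv2.INTER_CUBIC))
```

```text
(no output)
```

View pics/t2.png

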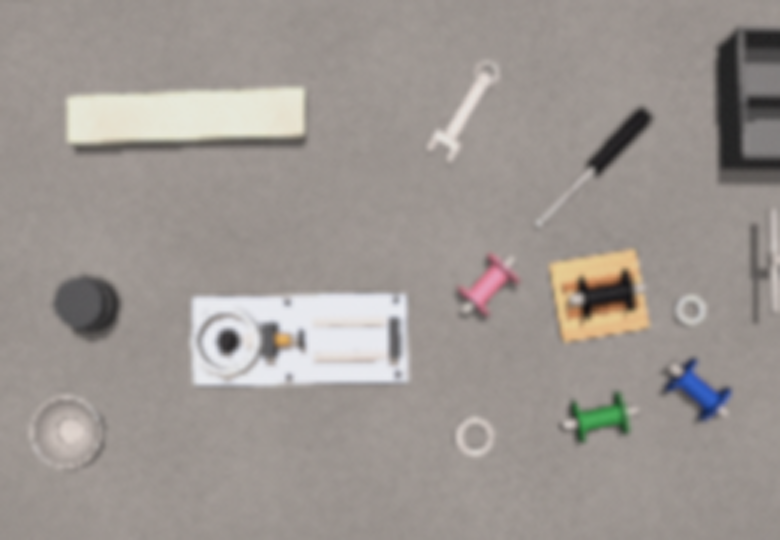

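View pics/scene1.png

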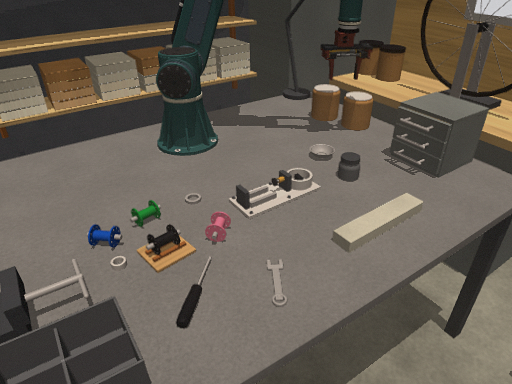

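The black hub in the tray, at about (342,198) in the top view, is the target. The look-alikes are pink (302,195), green (339,239) and blue (372,229). The fixture's turret is at about (216,213) and its stop at (272,213). Next I'll look from close up, at the fixture first and then the hub.

```bash
cat >> h.py <<'E'
from scipy.spatial.transform import Rotation as Ro
def down(yaw):
    """tool down, tool y along (cos yaw, sin yaw)"""
    y=np.array([np.cos(yaw),np.sin(yaw),0]);z=np.array([0,0,-1.]);x=np.cross(y,z)
    return Ro.from_matrix(np.c_[x,y,z]).as_quat()
E
python3 - <<'E'
from h import *
print(Ro.from_quat(current_orientation()).as_matrix().round(2).tolist())
for p in([.5,.06,.3],[.5,.155,.3],[.56,-.31,.25]):
    for y in (0,np.pi):
        q=inverse_kinematics(p,down(y)); print(p,y,None if q is None else np.round(q,2))
y0=0 if abs(inverse_kinematics([.5,.06,.3],down(0))[5])<abs(inverse_kinematics([.5,.06,.3],down(np.pi))[5]) else np.pi
for n,p,y in(("fix",[.5,.06,.3],0),("hub",[.56,-.31,.25],.155)):
    move_ptp(p,down(y0+y)); c=capture("wrist"); np.save(f"{n}.npy",c,allow_pickle=True)
    cv2.imwrite(f"pics/w_{n}.png",c["image"]); print(n,current_clock(),(-np.array(c["R"]).T@c["t"]).round(3))
    for q in(("hub","hub_tray") if n=="hub" else ("fixture","jaw","turret","knob_top","stop_top")):
        L=silhouettes("wrist",q)
        for d in L[:2]:
            P,_,_=cloud(c,d["region"]); print(q,round(d["conf"],2),np.round(d["xy"]),np.median(P,0).round(4),P.min(0).round(3),P.max(0).round(3))
E
```

```text
[[-0.89, 0.45, -0.0], [0.45, 0.89, -0.0], [-0.0, -0.0, -1.0]]
[0.5, 0.06, 0.3] 0 [-0.02  0.15  1.6  -0.    1.39 -0.02]
[0.5, 0.06, 0.3] 3.141592653589793 None
[0.5, 0.155, 0.3] 0 [ 0.17  0.18  1.56 -0.    1.4   0.17]
[0.5, 0.155, 0.3] 3.141592653589793 [ 0.17  0.18  1.56 -0.    1.4  -2.97]
[0.56, -0.31, 0.25] 0 [-0.61  0.4   1.38 -0.    1.36 -0.61]
[0.56, -0.31, 0.25] 3.141592653589793 [-0.61  0.4   1.38 -0.    1.36  2.53]Traceback (most recent call last):
  File "<stdin>", line 6, in <module>
TypeError: 'NoneType' object is not subscriptable
```

Run:
```python
from h import *
for n,p,y in(("fix",[.5,.06,.3],0),("hub",[.56,-.31,.25],.155)):
    move_ptp(p,down(y)); c=capture("wrist"); np.save(f"{n}.npy",c,allow_pickle=True)
    cv2.imwrite(f"pics/w_{n}.png",c["image"]); print(n,current_clock(),(-np.array(c["R"]).T@c["t"]).round(3))
    for q in(("hub","hub_tray") if n=="hub" else ("fixture","jaw","turret","knob_top","stop_top")):
        L=silhouettes("wrist",q)
        for d in L[:2]:
            P,_,_=cloud(c,d["region"]); print(q,round(d["conf"],2),np.round(d["xy"]),np.median(P,0).round(4),P.min(0).round(3),P.max(0).round(3))
a=[cv2.imread(f"pics/w_{n}.png") for n in("fix","hub")]
cv2.imwrite("pics/both.png",cv2.resize(np.vstack(a),None,fx=.78,fy=.78,interpolation=cv2.INTER_AREA))
```

```text
fix 2.875 [0.501 0.145 0.463]
fixture 0.91 [256. 149.] [0.5034 0.0732 0.0134] [ 0.444 -0.082 -0.001] [0.561 0.196 0.071]
fixture 0.27 [257. 101.] [0.5013 0.1479 0.0377] [0.484 0.132 0.012] [0.517 0.164 0.042]
jaw 0.67 [260. 141.] [0.5029 0.0933 0.0619] [0.481 0.052 0.012] [0.523 0.126 0.07 ]
turret 0.81 [260.  90.] [0.5013 0.1544 0.0438] [0.457 0.107 0.011] [0.545 0.193 0.048]
knob_top 0.94 [261.  99.] [0.5013 0.1478 0.038 ] [0.486 0.132 0.013] [0.517 0.163 0.042]
knob_top 0.27 [192. 277.] [ 0.3866 -0.1612  0.0097] [ 0.359 -0.189 -0.001] [ 0.41  -0.135  0.013]
stop_top 0.69 [258. 149.] [0.5034 0.0734 0.0134] [ 0.446 -0.081  0.   ] [0.561 0.194 0.071]
hub 4.5833 [ 0.549 -0.226  0.413]
hub 0.9 [257. 174.] [ 0.5592 -0.3139  0.0537] [ 0.528 -0.366  0.009] [ 0.59  -0.271  0.071]
hub 0.83 [162. 233.] [ 0.4454 -0.4219  0.0354] [ 0.395 -0.476 -0.001] [ 0.516 -0.305  0.251]
hub_tray 0.72 [265. 164.] [ 0.5547 -0.3036  0.0109] [ 0.502 -0.375 -0.001] [ 0.617 -0.251  0.061]
```

View pics/both.png

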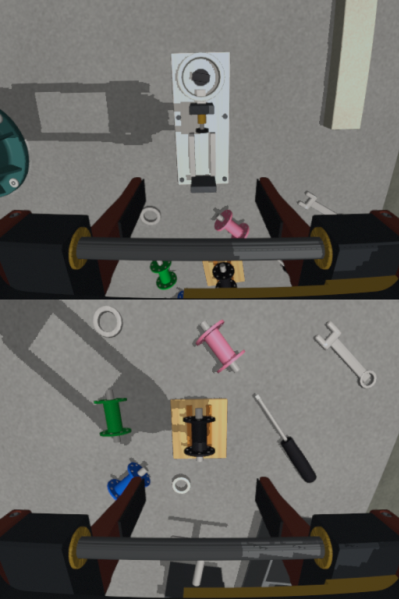

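The hub sits black on the tray (the crop confirms it), and the fixture is clear. Next I fit the geometry.

Run:
```python
from h import *
f=np.load("fix.npy",allow_pickle=True).item();P,u,v=cloud(f)
near=(abs(P[:,0]-.5)<.09)&(P[:,1]>-.12)&(P[:,1]<.24)
def rect(Q):
    r=cv2.minAreaRect(Q[:,:2].astype(np.float32)*1000);return r
Q=P[near&(P[:,2]>.007)&(P[:,2]<.09)]
r=rect(Q); print("plate rect mm",r); box=cv2.boxPoints(r);print(box.round(1).tolist())
def circ(Q):
    A=np.c_[2*Q[:,:2],np.ones(len(Q))];s=np.linalg.lstsq(A,(Q[:,:2]**2).sum(1),rcond=None)[0];return s[:2],np.sqrt(s[2]+s[:2]@s[:2])
T=P[near&(abs(P[:,2]-.044)<.003)&(P[:,1]>.1)]
c0=np.array([.502,.154]);d=np.hypot(*(T[:,:2]-c0).T);T=T[(d>.03)&(d<.046)];print("ring",circ(T),cv2.minEnclosingCircle(T[:,:2].astype(np.float32)*1000),len(T))
B=P[near&(abs(P[:,2]-.038)<.003)&(np.hypot(*(P[:,:2]-c0).T)<.026)];print("knob",B.mean(0),rect(B),len(B))
S=P[near&(abs(P[:,2]-.068)<.004)]
for n,m in(("stop",S[:,1]<0),("jaw",S[:,1]>.03)): print(n,S[m].mean(0),S[m].min(0),S[m].max(0),rect(S[m]))
R=P[near&(abs(P[:,2]-.028)<.003)&(P[:,1]<.06)&(P[:,1]>-.05)]
for n,m in(("railL",R[:,0]<.5),("railR",R[:,0]>.505)): print(n,R[m].mean(0),rect(R[m]),m.sum())
h=np.load("hub.npy",allow_pickle=True).item();P,u,v=cloud(h)
near=(abs(P[:,0]-.56)<.075)&(abs(P[:,1]+.31)<.08)
Q=P[near&(P[:,2]>.006)&(P[:,2]<.014)];print("tray",rect(Q))
F=P[near&(P[:,2]>.045)];print("hubtop",F.mean(0),rect(F));
dk=h["image"].max(2)[v,u]
a=P[near&(P[:,2]>.050)&(P[:,2]<.058)];print("barrel/crest",a.mean(0),rect(a),len(a))
fl=P[near&(P[:,2]>.062)];print("flange tops",len(fl));k=fl[:,1]>-.312
for m in(k,~k): print(fl[m].mean(0),rect(fl[m]))
```

```text
plate rect mm ((503.7746887207031, 59.37187957763672), (110.66434478759766, 267.4435729980469), 1.5826549530029297)
[[444.79998779296875, 191.5], [452.20001220703125, -75.80000305175781], [562.7999877929688, -72.80000305175781], [555.4000244140625, 194.60000610351562]]
ring (array([0.50142661, 0.14878127]), np.float64(0.037959648472809665)) ((501.4175720214844, 148.22119140625), 42.22138595581055) 967
knob [0.50136    0.14792034 0.03887926] ((501.2942199707031, 147.87579345703125), (14.19264030456543, 32.05170440673828), 81.90729522705078) 239
stop [ 0.50673139 -0.05711815  0.06834722] [ 0.48212674 -0.06464748  0.06407592] [ 0.53052832 -0.05068294  0.07077871] ((506.28619384765625, -57.623966217041016), (48.3780517578125, 13.834968566894531), 0.4460689127445221)
jaw [0.50291897 0.09396068 0.0675357 ] [0.48107883 0.05260944 0.06505627] [0.52449283 0.10243951 0.07015296] ((503.3330383300781, 77.2529296875), (43.607093811035156, 49.222389221191406), 2.138401746749878)
railL [ 0.48433726 -0.00104244  0.02873281] ((484.41168212890625, -2.761486053466797), (9.968173027038574, 90.1100540161
[... 177 characters left out ...]
 331
tray ((559.984130859375, -313.6923828125), (100.26953125, 110.51754760742188), 9.715944290161133)
hubtop [ 0.55913401 -0.28805425  0.33387866] ((563.4552612304688, -315.13653564453125), (152.80714416503906, 89.34709930419922), 5.991400241851807)
barrel/crest [ 0.56065042 -0.3168478   0.05405703] ((560.91796875, -317.3447570800781), (51.25908279418945, 69.99421691894531), 10.440905570983887) 732
flange tops 44537
[ 0.5607509  -0.28588884  0.34299175] ((562.1163330078125, -296.5182189941406), (153.93788146972656, 45.16671371459961), 9.036331176757812)
[ 0.52339065 -0.32010308  0.29677996] ((562.3025512695312, -329.6289367675781), (35.205196380615234, 93.72852325439453), 89.97896575927734)
```

```bash
cat >> h.py <<'E'
FO=np.array([.5056,-.0067]);FY=0.0275
def fx(x,y,z): return [FO[0]+x*np.cos(FY)-y*np.sin(FY),FO[1]+x*np.sin(FY)+y*np.cos(FY),z]
E
python3 - <<'E'
from h import *
h=np.load("hub.npy",allow_pickle=True).item();P,u,v=cloud(h)
th=np.radians(9.72);c=np.array([.5600,-.3137]);Rt=np.array([[np.cos(th),np.sin(th)],[-np.sin(th),np.cos(th)]])
L=(P[:,:2]-c)@Rt.T;n=(abs(L[:,0])<.04)&(abs(L[:,1])<.07)
def pc(a): return np.percentile(a,[0.5,50,99.5]).round(4)
for nm,m in(("all",n&(P[:,2]>.025)&(P[:,2]<.08)),("flange",n&(P[:,2]>.060)&(P[:,2]<.08)),("barrel",n&(P[:,2]>.052)&(P[:,2]<.058)&(abs(L[:,1])<.02)&(abs(L[:,0])<.02))):
    print(nm,m.sum(),pc(L[m,0]),pc(L[m,1]),pc(P[m,2]))
m=n&(P[:,2]>.060)&(P[:,2]<.08);y=np.sort(L[m,1]);print(np.histogram(y,bins=np.arange(-.05,.055,.005)))
m=n&(abs(L[:,0])<.005)&(P[:,2]>.035)&(P[:,2]<.05); print("stub",pc(L[m,1]),pc(P[m,2]))
E
```

```text
all 1549 [-0.0251  0.0001  0.0257] [-0.0455 -0.0008  0.0429] [0.0265 0.0539 0.0702]
flange 309 [-0.0201 -0.0001  0.0202] [-0.0312 -0.0263  0.0272] [0.0601 0.0665 0.0711]
barrel 428 [-0.0088  0.0002  0.0092] [-0.0196  0.0004  0.0198] [0.0521 0.0546 0.0568]
(array([  0,   0,   0,  26, 130,   0,   0,   0,   0,   0,   0,   0,   0,
         0,  59,  94,   0,   0,   0,   0]), array([-5.00000000e-02, -4.50000000e-02, -4.00000000e-02, -3.50000000e-02,
       -3.00000000e-02, -2.50000000e-02, -2.00000000e-02, -1.50000000e-02,
       -1.00000000e-02, -5.00000000e-03, -2.77555756e-17,  5.00000000e-03,
        1.00000000e-02,  1.50000000e-02,  2.00000000e-02,  2.50000000e-02,
        3.00000000e-02,  3.50000000e-02,  4.00000000e-02,  4.50000000e-02,
        5.00000000e-02]))
stub [-0.0465  0.0321  0.0431] [0.0439 0.0479 0.0498]
```

Run:
```python
from h import *
th=np.radians(9.72);c=np.array([.5600,-.3137])+(-.0015)*np.array([-np.sin(th),np.cos(th)])
move_ptp([*c,.14],down(th)); print(current_clock())
print(servo_line([*c,.0272],rate=.12,contact_N=8),current_position())
move_gripper(.02); print("gap",current_finger_gap(),current_grip_force(),current_force())
servo_line([*c,.16],rate=.15); print("lifted",current_finger_gap(),current_position(),current_force(),current_clock())
p=fx(0,.003,.16); move_ptp(p,down(FY)); servo_line(fx(0,.003,.075),rate=.12)
c=capture("wrist");cv2.imwrite("pics/over.png",c["image"]);c=capture("scene");cv2.imwrite("pics/over_s.png",cv2.resize(c["image"][120:260,180:380],None,fx=3,fy=3))
print(current_finger_gap(),current_position(),current_clock())
```

```text
5.2
False [ 0.56089814 -0.31564049  0.02806005]
gap 0.025322650296365604 30.000179708003998 [-2.31340139 -0.12270965  1.27070989]
lifted 0.024920889471331736 [ 0.5595908  -0.31465734  0.15894687] [ 0.22253364  0.14489568 -2.78218825] 8.3083
0.025493520002009218 [ 0.50636036 -0.00392359  0.0757987 ] 10.475
```

View pics/over_s.png

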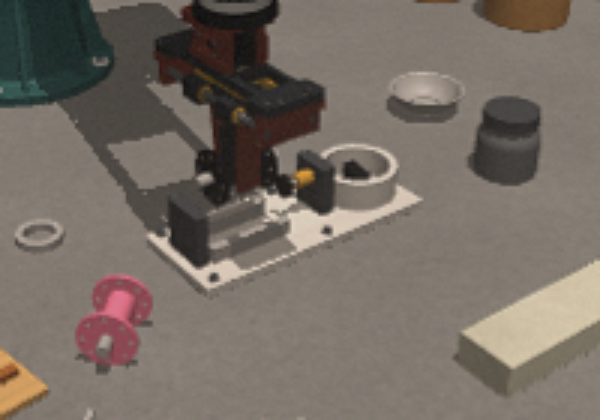

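View pics/over.png

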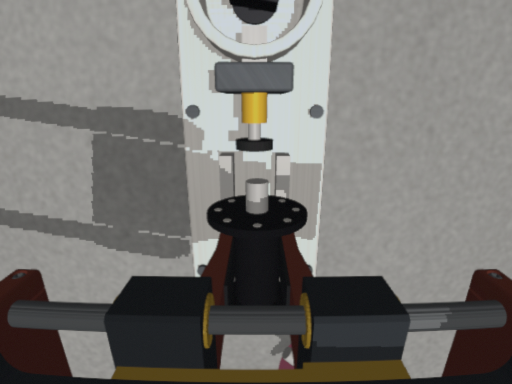

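The hub is centred over the rails, and there is room between the axle end (257,183) and the pad (254,144). I'll lower it and let go.

Run:
```python
from h import *
c=capture("wrist");P,u,v=cloud(c)
L=(P[:,:2]-FO)@np.array([[np.cos(FY),np.sin(FY)],[-np.sin(FY),np.cos(FY)]]).T
m=(abs(L[:,0])<.012)&(P[:,2]>.045)&(P[:,2]<.066)&(L[:,1]>.035)&(L[:,1]<.09);print("pad y",np.percentile(L[m,1],[0,1,5,50]).round(4))
m=(abs(L[:,0])<.006)&(P[:,2]>.085)&(P[:,2]<.105)&(L[:,1]>.03)&(L[:,1]<.07);print("axle end y",np.percentile(L[m,1],[50,95,99]).round(4), np.median(L[m,0]))
print(servo_line(fx(0,.003,.0335),rate=.04,contact_N=4),current_position(),current_force())
move_gripper(.036); print(current_finger_gap())
p=current_position();servo_line(fx(0,.003,.09),rate=.12); servo_line(fx(0,.02,.15),rate=.2)
c=capture("wrist");cv2.imwrite("pics/laid.png",c["image"]);np.save("laid.npy",c,allow_pickle=True)
P,u,v=cloud(c);L=(P[:,:2]-FO)@np.array([[np.cos(FY),np.sin(FY)],[-np.sin(FY),np.cos(FY)]]).T
m=(abs(L[:,0])<.03)&(P[:,2]>.066)&(P[:,2]<.082)&(abs(L[:,1])<.045);print("flange",m.sum(),L[m].mean(0),P[m,2].max())
for s in(1,-1):
    k=m&(L[:,1]*s>0);print(s,k.sum(),L[k].mean(0) if k.any() else '')
print(current_clock())
```

```text
pad y [0.0577 0.058  0.0589 0.0748]
axle end y [0.0382 0.0472 0.0474] 0.0008486598470227989
True [ 0.50480355 -0.00363573  0.034458  ] [ 0.4268692  -0.70961548  1.13447413]
0.036021739219206296
flange 718 [0.00014525 0.00222634] 0.07819356147347975
1 348 [0.00020784 0.03026108]
-1 370 [ 8.63864631e-05 -2.41414657e-02]
12.9917
```

View pics/laid.png

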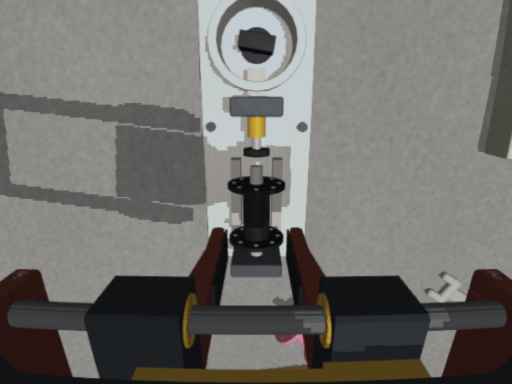

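The hub is laid straight on the rails: its centre is at (256,212) and about +3 mm along, with the pad about 10 mm away from its end. I expect a firm stop after about 1.3 rad of turning and the goal after about 1.6 rad. Now the knob, in one grasp.

Run:
```python
from h import *
y0=-.141+np.pi/2
k=[.5013,.1481]
move_gripper(.026)
move_ptp([*k,.12],down(y0)); print(current_clock(),current_joint_pos().round(3) if hasattr(current_joint_pos(),'round') else current_joint_pos())
servo_line([*k,.055],rate=.12)
t0=np.array(current_torque());print("t0",t0)
print("contact",servo_line([*k,.0215],rate=.05,contact_N=5),current_position(),current_force())
move_gripper(.005);print("gap",current_finger_gap(),current_grip_force(),current_force(),current_torque(),current_clock())
q=np.array(current_joint_pos());np.save("q0.npy",q)
for i in range(4):
    q[5]+=.1;goto_joints(q.tolist());print(i,current_joint_pos()[5],current_torque()[2],np.round([current_torque()[2],current_torque()[2]],4),current_joint_torque()[5],current_position(),current_clock())
```

```text
14.45 [ 0.155  0.37   1.793 -0.     0.979 -1.273]
t0 [0.05243846 0.00113688 0.01990583]
contact False [0.50133481 0.14811001 0.02144336] [ 0.16291401  0.34831457 -0.12560318]
gap 0.013487411925885503 30.000034868717194 [ 0.22212093 -2.26811239  2.53330282] [-0.33030808 -0.04765166  0.03976105] 16.3083
0 -1.17700382150553 -0.1389608954091698 [-0.139 -0.139] 0.1677391491830349 [0.50155575 0.1477688  0.02182661] 16.5583
1 -1.0788867402188143 -0.18228312014285392 [-0.1823 -0.1823] 0.14654813334345818 [0.50148959 0.14768722 0.02181728] 16.8083
2 -0.9797103941386519 -0.19235835923177305 [-0.1924 -0.1924] 0.13667349703609943 [0.50145819 0.14763796 0.02181185] 17.0583
3 -0.8803733759322493 -0.13057035724293614 [-0.1306 -0.1306] 0.06480891723185778 [0.50143554 0.14756968 0.02181733] 17.3083
```

```bash
cat >> h.py <<'E'
def step(q,d):
    q[5]+=d;goto_joints(q.tolist());T=[];J=[]
    for _ in range(6): sleep(.02);T.append(current_torque()[2]);J.append(current_joint_torque()[5])
    a=current_joint_pos()[5];q0=np.load("q0.npy")[5]
    r=(round(q[5]-q0,3),round(a-q0,4),round(-np.mean(T),4),round(np.std(T),4),round(np.mean(J),4),round(np.std(J),4))
    print(*r,round(current_clock(),2));return r
E
python3 - <<'E'
from h import *
q0=np.load("q0.npy");q=q0.copy();q[5]+=.4
for i in range(6): step(q,.08)
E
```

```text
0.48 0.4739 0.1723 0.0189 -0.1366 0.0317 17.66
0.56 0.554 0.1867 0.0278 -0.1366 0.0317 18.01
0.64 0.634 0.183 0.0355 -0.1367 0.0317 18.36
0.72 0.714 0.1957 0.0382 -0.1367 0.0317 18.71
0.8 0.794 0.1954 0.0269 -0.1369 0.0317 19.06
0.88 0.874 0.1654 0.0264 -0.1371 0.0317 19.41
```

```bash
cat >> h.py <<'E'
def step2(q,d,n=8):
    q[5]+=d;goto_joints(q.tolist());T=[];J=[]
    for _ in range(n): sleep(.02);T.append(current_torque()[2]);J.append(current_joint_torque()[5])
    a=current_joint_pos()[5];q0=np.load("q0.npy")[5]
    r=(round(q[5]-q0,3),round((q[5]-a)*1e3,3),round(-np.mean(T),4),round(J[0],4),round(J[-1],4))
    print(*r,round(current_clock(),2));return r
E
python3 - <<'E'
from h import *
q0=np.load("q0.npy");q=q0.copy();q[5]+=.88
for i in range(7):
    r=step2(q,.06)
    if r[2]>.25: break
E
```

```text
0.94 6.145 0.1134 -0.0578 -0.13 19.79
1.0 6.145 0.1408 -0.0569 -0.129 20.18
1.06 6.127 0.1323 -0.0485 -0.1207 20.56
1.12 6.177 0.1273 -0.0377 -0.1099 20.94
1.18 6.16 0.1157 -0.0412 -0.1133 21.32
1.24 6.138 0.1088 -0.0401 -0.1122 21.71
1.3 6.147 0.1074 -0.041 -0.1131 22.09
```

Joint torque is nearly noise-free. The hub was touched at about 1.05 rad and has been sliding since with about 2 N. I'll continue at the same step size until it shows about 9 N.

Run:
```python
from h import *
q0=np.load("q0.npy");q=q0.copy();q[5]+=1.3
for i in range(9):
    r=step2(q,.06)
    if r[4]>-.052: break
```

```text
1.36 6.176 0.1116 -0.038 -0.1102 22.48
1.42 6.167 0.0938 -0.0222 -0.0946 22.86
1.48 6.209 0.0694 -0.0057 -0.0779 23.24
1.54 6.245 0.0794 0.0118 -0.0605 23.62
1.6 6.272 0.0407 0.0306 -0.0417 24.01
```

Run:
```python
from h import *
q0=np.load("q0.npy");q=q0.copy();q[5]+=1.6
step2(q,.035)
move_gripper(.026);print(current_finger_gap(),current_force())
p=np.array(current_position());servo_line([p[0],p[1],.07],rate=.05)
servo_line([.5013,.1481,.15],rate=.15); move_ptp(fx(0,.02,.2),down(FY));sleep(.3)
c=capture("wrist");P,u,v=cloud(c);L=(P[:,:2]-FO)@np.array([[np.cos(FY),np.sin(FY)],[-np.sin(FY),np.cos(FY)]]).T
m=(abs(L[:,0])<.03)&(P[:,2]>.066)&(P[:,2]<.082)&(abs(L[:,1])<.045)
for s in(1,-1): k=m&(L[:,1]*s>0);print(s,k.sum(),L[k].mean(0),P[k,2].max())
B=P[(abs(P[:,2]-.038)<.003)&(np.hypot(P[:,0]-.5013,P[:,1]-.1481)<.026)];print("knob",cv2.minAreaRect(B[:,:2].astype(np.float32)*1000),"expected bar deg",-8.1-np.degrees(1.63))
cv2.imwrite("pics/end.png",c["image"]);print(current_clock())
```

```text
1.635 6.454 -0.0918 0.1386 0.096 24.39
0.02597832613276616 [-0.61883436  0.25112082 -0.22177252]
1 222 [-0.00011904  0.02754736] 0.0783869031073219
-1 256 [-0.0001075  -0.02735463] 0.07780797285829746
knob ((501.5395812988281, 148.21304321289062), (33.00846862792969, 14.27794075012207), 78.65846252441406) expected bar deg -101.49212060632418
27.6083
```

View pics/end.png

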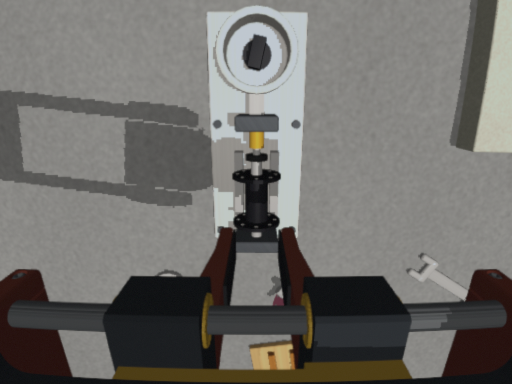

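The hub is at the stop: the flanges are symmetric about y = 0, centred at (256,198) in the picture. The pad (256,157) presses on the axle end, the knob stayed at its expected angle, and the gripper is clear.

```bash
python3 -c "
from bench import *
print(close_job())"
```

```text
the job is handed in; nothing more can be done
None
```

The job is handed in at about 28 s of the 72 s allowed: the hub lies on the rails against the stop, clamped by the pad at an estimated 10 N (inferred from joint torque and knob angle), with the gripper clear.

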